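# Zero the readout, then hold the gauge probe square on the brake disc's ring mark

## Task

Zero the bench readout by pressing its sprung hand lever right down to the stop and letting it come back up. Then take the tall round gauge probe from the rack and hold its tip inside the ring drawn on the brake disc, square to the disc's sloping face, pressed gently so that the plunger is sunk about half-way. Finish while still holding it there, without turning the disc or disturbing anything else.

Things in the scene. Friction and masses are not known exactly. Their poses are not given: they have to be found in the camera images.
- lever (a joint): Angle of the readout's sprung hand lever, rad: 0 = up at rest, grows as it is pressed down, 0.75 = on its lower stop. A spring returns it to 0 when let go; at the stop it pushes back with about 6 N at the handle.
- lever_grip (a point): Centre of the lever's handle, a black round bar 64 mm long and 22 mm thick lying level across the end of the lever, along this point's y axis. At rest it is 177 mm above the bench. The lever is a steel rod on the front of a grey readout box (150 x 130 mm, 60 mm high in front, 165 mm at the back with a dark screen); the handle overhangs the box's front, on the side that looks towards the robot.
- lever_hinge (a point): Hinge of the lever, 100 mm above the bench, 120 mm from the handle's centre. Its axis is level, parallel to the handle. At rest the lever slopes 0.70 rad up from the hinge towards the box's front; on the stop it slopes 0.05 rad down. Nothing is under the handle's path.
- probe_grip (a point): Centre of the round grip of the gauge probe, the tallest tool in the rack: a plain aluminium cylinder 24 mm thick and 90 mm tall with dark grooves, about 0.14 kg, standing upright in the rack; this point is half-way up it, 125 mm above the bench. z runs along the probe from its tip to its top. Below the grip are a 16 mm thick nose 30 mm long and then the sprung plunger, 8 mm thick.
- probe_tip (a point): Round tip of the probe's plunger (8 mm ball end), on the probe's axis, 105 mm below the grip's centre when the plunger is out.
- plunger (a joint): How far the probe's plunger is pushed in, m: 0 = out, 0.014 = fully in. Light spring: 1 N at the first movement, about 2.8 N half-way, 4.5 N fully in.
- rack: Aluminium rack 200 x 75 mm, 80 mm high, with three upright tools in a row 62 mm apart along its y axis, hanging by their shoulders on its top. Noses and plungers reach up to 60 mm below the top, so a tool must be lifted at least 65 mm to clear. Origin: centre of its underside.
- spot (a point): Centre of the ring drawn in white paint marker (24 mm inside, 30 mm outside) on the steel brake disc's flat face, 90 mm from the disc's axis. z is the outward normal of that face, which slopes 0.30 rad (17 degrees) from level. Other marks on the disc are a cross and a bar.
- stand: Stand that carries the brake disc (disc 230 mm across, 20 mm thick, with a raised middle 120 mm across, 22 mm high and a nut 13 mm higher) on a sloping spindle: base 200 x 160 mm, origin at the centre of its underside; the disc's face slopes down towards the stand's -x. The disc's centre is about 0.125 m above the bench. The disc turns only stiffly.
- scriber: Bystander in the rack: short tool with a bulbous black handle 55 mm tall. Origin on its shoulder at the rack's top.
- tread_gauge: Bystander in the rack: short tool with a T-shaped metal handle 51 mm tall. Origin on its shoulder at the rack's top.
- oil_filter: Bystander: white canister 75 mm across, 75 mm tall, origin under its centre.
- spray_can: Bystander: can 60 mm across, 170 mm tall, origin under its centre.
- bearing: Bystander: steel ring 68 mm across, 18 mm tall, lying flat, origin under its centre.
- oil_bottle: Bystander: grey bottle 55 x 100 mm, 200 mm tall, origin under its centre.
- wrench: Bystander: spanner about 170 mm long lying on the bench.
Things that resemble listed ones, but are neither listed nor needed, are in the scene too. There is more than one size of the part that bears probe_grip; the job needs the middle-sized. Leave any pink look-alike of the rack alone.

How it is judged:
On the way, in this order (a step that is already met when the one before it is completed fails the run):
1. the lever is pressed down to its stop (value of joint lever above 0.7 rad), for 0.1 s.
2. the lever has come back up (value of joint lever below 0.06 rad), for 0.2 s.
3. the probe is lifted out of the rack (contact force between probe and rack below 0.05 N and height (world z) of probe_grip above 0.18 m and contact force between the fingers and probe above 2 N), for 0.2 s.
At the end, for the whole second after the job is handed in: The gripper holds the probe with its tip on the disc inside the ring mark (within 11 mm of its centre), its axis within 8 degrees of square to the disc's face, the plunger sunk between 3 and 11.5 mm of its 14 mm, contact force 0.8 to 7 N, the probe still and clear of the rack, the lever back up (distance between probe_tip and spot below 0.011 m and angle between the z axis of probe_grip and the z axis of spot, either way round below 0.14 rad and angle between probe_grip's own z axis and vertical below 0.8 rad and value of joint plunger between 0.003 and 0.0115 m and contact force between probe and stand between 0.8 and 7 N and contact force between the fingers and probe above 2 N and contact force between probe and rack below 0.05 N and linear speed of probe below 0.02 m/s and value of joint lever below 0.06 rad); the arm keeps its last pose, push and grip.
It fails at once if the probe is pushed hard (over 12 N) against the disc or its stand (contact force between probe and stand above 12 N).
It fails at once if the disc is turned (ring mark displaced over 8 mm) (distance of spot from where it was at the start of the episode above 0.008 m).
It fails at once if a bystander is displaced by over 30 mm (distance of any of scriber, tread_gauge, oil_filter, spray_can, bearing, oil_bottle, wrench from where it was at the start of the episode above 0.03 m).
It also fails if it takes over 59 s, if anything falls off the work surface, if the arm or the gripper's body presses on something with over 40 N, if the wrist force passes 120 N, or if a joint passes its speed limit or range.

## Robot

A 6-joint arm with a two-finger parallel gripper is mounted at the origin on the work surface. World frame = base frame: x ahead of the robot, y to its left, z up, the work surface at z = 0. Lengths are in m, angles in rad, forces in N, time in s.
With the tool pointing down it reaches from about 0.375 to 0.9 m from the base axis. Payload 3.1 kg.
Tool frame: the origin (TCP) lies midway between the tips of the shut fingers; the grasp point (between the pads) lies pinch_z behind it (pinch_z is the distance from the TCP to the grasp point, in m); y points along the fingers, z is the direction in which the jaws open and shut, and the axes are right-handed (so a half turn about y gives the same grasp; the last joint's range is limited). The gripper opens to 87 mm and grips with 3 to 60 N. Pads are 19 mm wide; open, the fingers measure 117 mm over their backs; the gripper's body (75 mm by 190 mm) begins 51 mm behind the grasp point.
Start: joints at [-1.413, 0.527, 1.433, -0, 1.181, -0.178], TCP at [0.207, -0.59, 0.223] pointing down, gripper open.
Joint ranges: [-3.08, 3.08], [-0.75, 2.2], [0.22, 2.44], [-1.43, 4.57], [0, 2.65], [-2.85, 2.85]. Speed limits (rad/s): [2.79, 2.79, 3.14, 3.14, 3.14, 3.14].

## Interface

Orientations are given as a unit quaternion [x, y, z, w].
In Python, from rig import get_obs, camera, hand_in, pinch_z gives the robot as it stands. The module is installed in compiled form; this text tells all that it offers.
- The arm moves only by the tool arm_command, never from a script. Its argument "plan" is a list of rows, each a list of 2 entries, a list of its own where there are three numbers: the shift along the world's x, y, z in units of 25 mm (1.0 is 25 mm), then the turn about the world's z in units of 5 degrees (1.0 is 5 degrees). A call has 1 to 5 rows; each row is the pose to reach, as a shift and turn from the pose commanded when the call began; what a row does not reach only later rows make up. A row lasts 1/10 s, in which the tool goes at most 50 mm and 8.59 degrees, less where a joint would pass 70% of its speed; a pose out of reach is approached as far as the arm can. A call with a gripper value outside its range is refused whole. "fingers" is the opening, from -1 (shut) to 1 (fully open), set as the call begins (left out, the last holds). The fingers move at their own pace and stop on an object; "force" is the grip in N (left out, the last holds). Time passes only in rows, so rows that repeat a pose let the fingers close. It gives the time, the measured TCP pose, the force and the opening at its end, in the units of the state.
- get_obs(): the state, without advancing time (a new reading comes with each control period).
- camera(name): name is "side" or "top"; returns a dict with "pixels" (420x560x3 uint8, red, green, blue), "camera_matrix" (3x3 intrinsics, pixels), "R" (3x3) and "t" (3): a world point X has camera coordinates R X + t. Camera axes: x right, y down, z forward; pixel columns grow to the right and rows downward; lengths in m; the calibration is good to about 2 mm. A picture is of the moment at which its call begins. There is no depth.
- hand_in(): hands the job in, once; it reports no verdict.
The state is a dict: "time": time; "q": joint angles; "joint_velocities": joint speeds; "joint_torque": joint torques, N m; "position": TCP position; "tool_rot": TCP orientation; "ft_force": force on the tool from outside, world axes, zero at the start; "moment": the same for the moment, N m; "grip_width": finger opening in m.
Only numpy, scipy, OpenCV 4.12 (cv2) and the standard library are available. Lean on these libraries where they do the work, as an engineer would, in place of code of your own. Each camera call takes 0.05 s, during which the arm holds its last target.

## Working session

There is one attempt and no reset: what is moved stays moved. The work goes in short steps, Python scripts to look and compute and a tool call to move; the robot and the scene stay as the last step left them, time stands still between calls to the robot, and variables do not carry over. Pictures are saved under pics/ and viewed, and the job is handed in when it is done.

Besides the shell and the picture viewer there is one more tool, called after "Call:" by a JSON object that holds its "fn" and its "kwargs", one argument or row to a line. arm_command: Moves the arm, as the interface text tells. Its arguments: {"type":"object","properties":{"plan":{"type":"array"},"fingers":{"type":"number"},"force":{"type":"number"}},"required":["plan"]}

```bash
mkdir -p pics
python3 - <<'E'
from rig import *
import cv2, numpy as np
print(get_obs(), pinch_z)
for n in("side","top"):
    c=camera(n); cv2.imwrite(f"pics/{n}0.png",c["pixels"][:,:,::-1]); print(n,c["camera_matrix"],c["R"],c["t"], -c["R"].T@c["t"])
E
```

```text
{'time': 0.0, 'q': array([-1.41250751e+00,  5.28446029e-01,  1.43387266e+00, -1.42086720e-05,
        1.18137754e+00, -1.78495921e-01]), 'joint_velocities': array([-0.00010484,  0.00121795,  0.00130848, -0.00098322, -0.00036586,
       -0.0006023 ]), 'joint_torque': array([-6.03947119e-04, -4.40041387e+01, -1.76592869e+01,  6.32940070e-02,
        5.82835218e-02, -1.64794260e-04]), 'position': array([ 0.20644625, -0.58916558,  0.22159342]), 'tool_rot': array([-0.1185084 ,  0.69784812, -0.69636065,  0.11851414]), 'ft_force': array([ 0.7068484 , -0.41387949, -0.12825445]), 'moment': array([-0.03404624,  0.01104039,  0.03772594]), 'grip_width': 0.08713187143068883} 0.0187
side [[412.02464827   0.         278.87432663]
 [  0.         412.02464827 210.58110786]
 [  0.           0.           1.        ]] [[-0.99335249 -0.11407883  0.01538979]
 [-0.07108364  0.50274629 -0.86150641]
 [ 0.09054249 -0.8568735  -0.50751342]] [0.49345552 0.1294156  1.13683532] [0.39644271 0.96535367 0.68085737]
top [[508.78415885   0.         285.15946877]
 [  0.         508.78415885 211.67551716]
 [  0.           0.           1.        ]] [[-0.02236545 -0.99974044 -0.00433983]
 [-0.99215535  0.02272938 -0.12292733]
 [ 0.12299406  0.00155647 -0.99240619]] [0.0172742  0.52774572 1.39655032] [0.35222469 0.0031007  1.45089451]
```

View pics/side0.png

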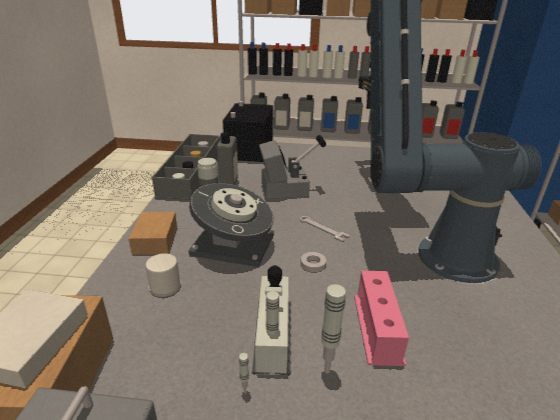

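View pics/top0.png

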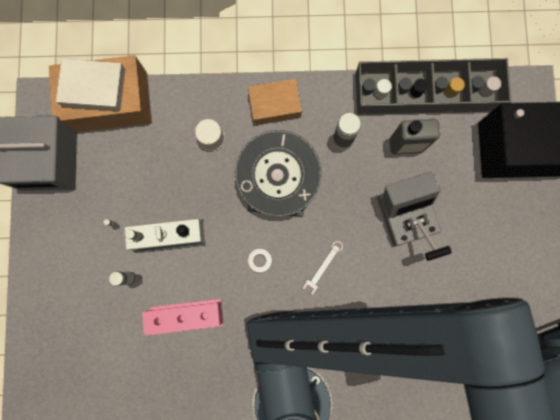

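The scene is readable: rack at top-view (163,234) with the probe at its left end, disc at (278,174) with its ring at (247,186), and the lever handle at (438,253). The thing at (290,400) is the arm base. I'll zoom in next.

Run:
```python
import cv2, numpy as np
s=cv2.imread("pics/side0.png");t=cv2.imread("pics/top0.png")
def crop(im,x0,y0,w,h,k,f): cv2.imwrite(f,cv2.resize(im[y0:y0+h,x0:x0+w],None,fx=k,fy=k,interpolation=cv2.INTER_CUBIC))
crop(s,170,170,130,100,6,"pics/c1.png")
crop(t,225,120,110,100,6,"pics/c2.png")
crop(s,230,260,130,100,6,"pics/c3.png")
crop(t,90,200,130,100,6,"pics/c4.png")
crop(t,370,170,100,100,6,"pics/c5.png")
crop(s,250,125,100,80,6,"pics/c6.png")
```

```text
(no output)
```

View pics/c1.png

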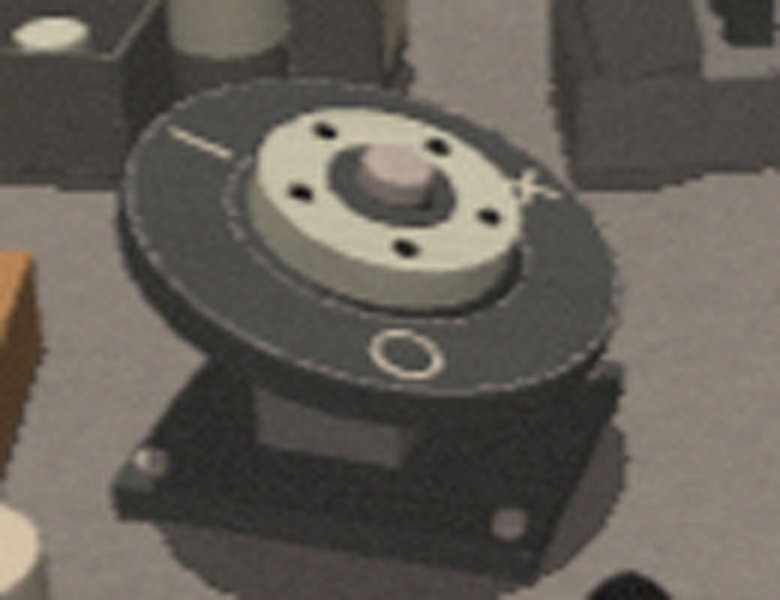

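View pics/c2.png

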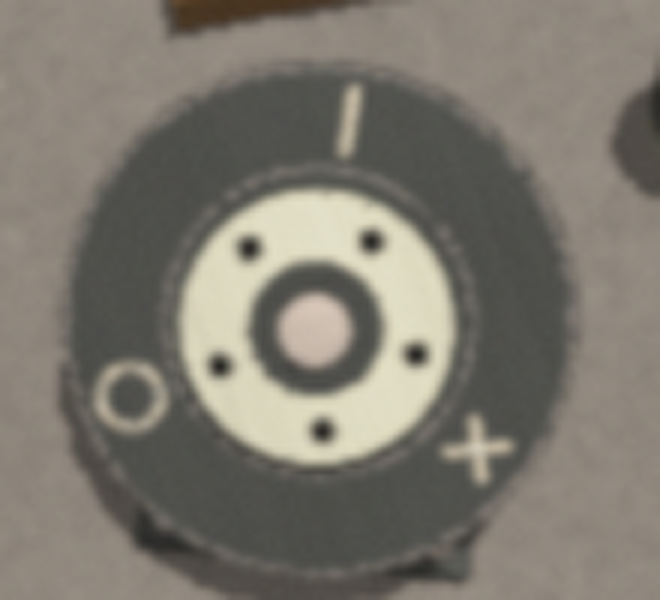

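View pics/c3.png

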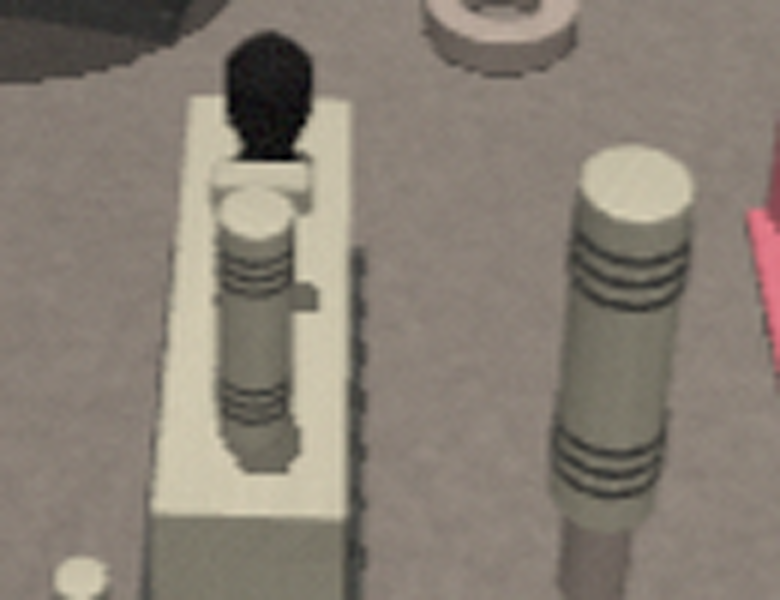

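View pics/c4.png

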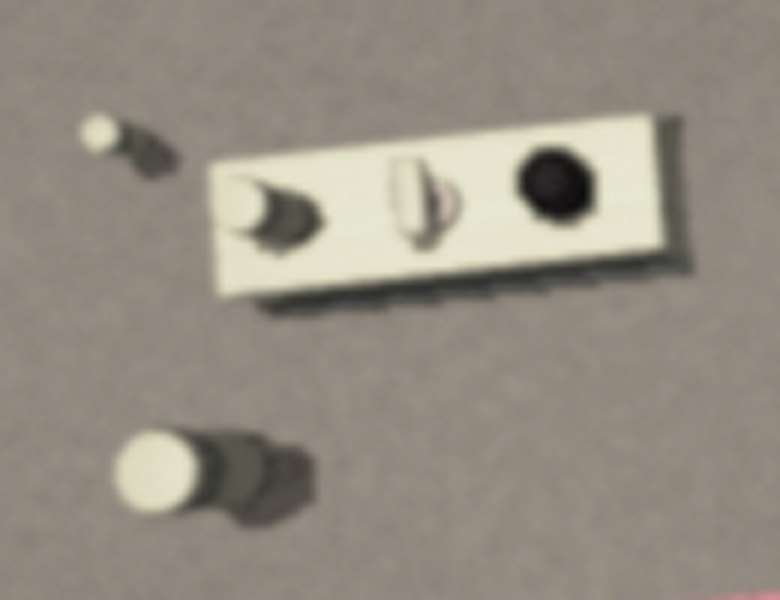

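View pics/c5.png

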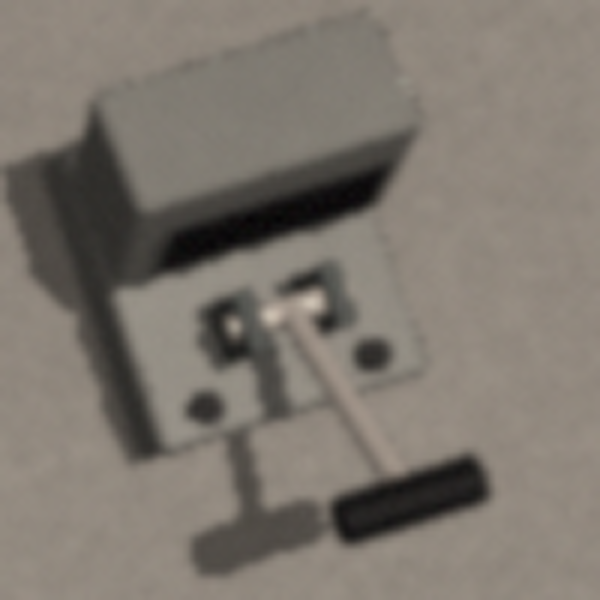

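View pics/c6.png

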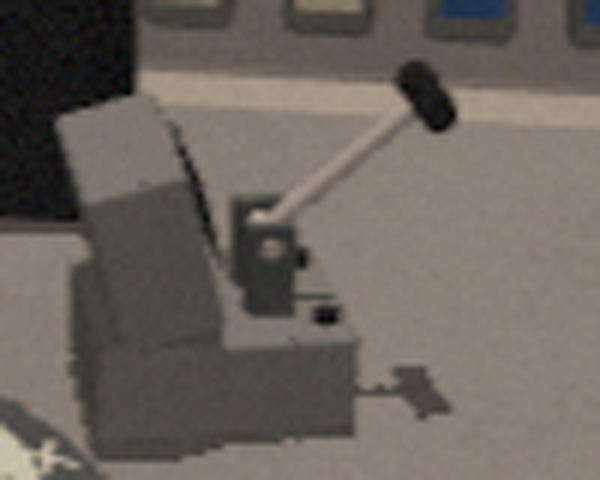

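```bash
cat > h.py <<'E'
import numpy as np, cv2, pickle, os
from rig import *
def cal():
    if not os.path.exists("cal.pkl"):
        d={}
        for n in("side","top"):
            c=camera(n); d[n]=(c["camera_matrix"],c["R"],c["t"])
        pickle.dump(d,open("cal.pkl","wb"))
    return pickle.load(open("cal.pkl","rb"))
C=cal()
def tri(ps,pt):
    P=[C[n][0]@np.c_[C[n][1],C[n][2]] for n in("side","top")]
    X=cv2.triangulatePoints(P[0],P[1],np.array(ps,float).reshape(2,1),np.array(pt,float).reshape(2,1))[:,0]
    X=X[:3]/X[3]
    e=[proj(n,X)-p for n,p in(("side",ps),("top",pt))]
    return X,np.round(np.r_[e[0],e[1]],1)
def proj(n,X):
    K,R,t=C[n]; v=K@(R@np.asarray(X)+t); return v[:2]/v[2]
def ray(n,p,z):
    K,R,t=C[n]; d=R.T@np.linalg.solve(K,[p[0],p[1],1]); o=-R.T@t
    return o+d*(z-o[2])/d[2]
def px(x0,y0,u,v,k=6): return np.array([x0+(u+.5)/k-.5,y0+(v+.5)/k-.5])
E
python3 - <<'E'
from h import *
np.set_printoptions(precision=4,suppress=True)
m={}
for k,a,b in [("ring",(406,354),(131,397)),("cross",(533,187),(478,449)),("bar",(201,142),(349,121))]:
    m[k],e=tri(px(170,170,*a),px(225,120,*b)); print(k,m[k],e)
n=np.cross(m["ring"]-m["cross"],m["bar"]-m["cross"]); n/=np.linalg.norm(n); n*=np.sign(n[2]); print("normal",n,"tilt",np.arccos(n[2]),"az",np.degrees(np.arctan2(n[1],n[0])))
print([np.linalg.norm(m[a]-m[b]) for a,b in(("ring","cross"),("ring","bar"),("cross","bar"))])
h,e=tri(px(250,125,427,97),px(370,170,411,499)); print("handle",h,e, ray("top",px(370,170,411,499),.177))
a=ray("top",px(370,170,340,520),.177);b=ray("top",px(370,170,482,478),.177);print("handle ends",a,b,np.linalg.norm(a-b),"dir",np.degrees(np.arctan2(*(b-a)[1::-1])))
p,e=tri(px(230,260,258,212),px(90,200,243,206)); print("probe top",p,e,ray("top",px(90,200,243,206),.17))
c=[ray("top",px(90,200,*q),.08) for q in((208,163),(652,115),(664,246),(218,297))]
print("rack",np.mean(c,0),[np.linalg.norm(c[0]-c[1]),np.linalg.norm(c[1]-c[2])],"row dir",np.degrees(np.arctan2(*(c[0]-c[1])[1::-1])))
from scipy.spatial.transform import Rotation as R
print(R.from_quat(get_obs()["tool_rot"]).as_matrix())
E
```

```text
ring [0.5911 0.1072 0.1109] [ 0.4  0.1 -0.  -0.3]
cross [ 0.5632 -0.0468  0.1091] [-0.3 -0.   0.   0.2]
bar [0.7042 0.0073 0.1507] [ 0.4  0.1 -0.1 -0.3]
normal [-0.298   0.0424  0.9536] tilt 0.30576558253147185 az 171.89372753022417
[np.float64(0.1565103122017828), np.float64(0.15598592709933085), np.float64(0.15660792071218846)]
handle [ 0.3984 -0.3746  0.1751] [ 0.1  0.  -0.  -0.1] [ 0.3981 -0.374   0.177 ]
handle ends [ 0.3901 -0.344   0.177 ] [ 0.4062 -0.404   0.177 ] 0.06209961561858117 dir -74.99882603399679
probe top [0.4642 0.3993 0.1661] [ 0.4  0.1 -0.  -0.2] [0.4633 0.3981 0.17  ]
rack [0.4696 0.3389 0.08  ] [np.float64(0.2013234194616909), np.float64(0.05963018456017409)] row dir 94.90724766683071
[[-0.9438 -0.0002  0.3305]
 [-0.3305  0.0014 -0.9438]
 [-0.0002 -1.     -0.0013]]
```

Call:
{"fn": "arm_command", "kwargs": {
  "plan": [
    [[1.3, 1.4, 0], 0],
    [[2.6, 2.9, 0], 0],
    [[3.8, 4.3, 0], 0],
    [[3.8, 4.3, 0], 0]
  ],
  "fingers": -1
}}

```text
time: 0.6
position: [0.3043, -0.4767, 0.2221]
tool_rot: [-0.12, 0.699, -0.695, 0.121]
ft_force: [0.2, -0.4, 0.2]
grip_width: 0.0628
```

Run:
```python
from h import *
np.set_printoptions(precision=4,suppress=True)
s=cv2.imread("pics/side0.png");t=cv2.imread("pics/top0.png")
# big and small loose probes: tops
print("big",tri(px(230,260,637,184),px(90,200,157,471)))
print("small",tri(px(230,260,81,578),px(90,200,100,133)))
print("T",ray("top",px(90,200,407,196),.131),"scr",ray("top",px(90,200,557,184),.12))
```

```text
big (array([0.3536, 0.4196, 0.2079]), array([ 0.2,  0. ,  0. , -0.1]))
small (array([0.5044, 0.4849, 0.0976]), array([ 0.5,  0.1, -0. , -0.2]))
T [0.4695 0.3389 0.131 ] scr [0.4742 0.2761 0.12  ]
```

Call:
{"fn": "arm_command", "kwargs": {
  "plan": [
    [[1.3, 1.4, 0], 0],
    [[2.6, 2.9, 0], 0],
    [[3.8, 4.3, 0], 0],
    [[3.8, 4.3, 0], 0],
    [[3.8, 4.3, 0], 0]
  ]
}}

```text
time: 1.1
position: [0.397, -0.3748, 0.2226]
tool_rot: [0.12, -0.697, 0.697, -0.119]
ft_force: [-0.6, 0.4, 0.2]
grip_width: 0.0232
```

Run:
```python
from h import *
o=get_obs(); print(o["position"],o["grip_width"])
c=camera("side")["pixels"][:,:,::-1]; 
cv2.imwrite("pics/l1.png",cv2.resize(c[60:210,230:400],None,fx=4,fy=4,interpolation=cv2.INTER_CUBIC))
```

```text
[ 0.39698397 -0.37477122  0.22259929] 0.02321313086481572
```

View pics/l1.png

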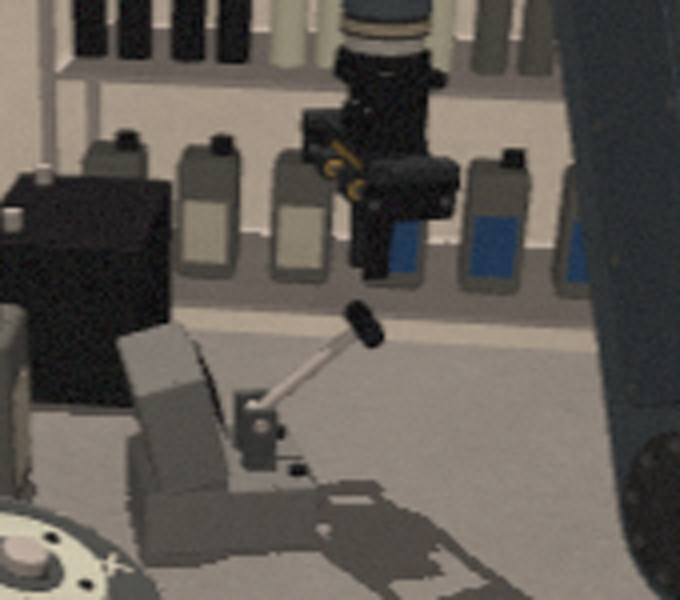

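Call:
{"fn": "arm_command", "kwargs": {
  "plan": [
    [[0, 0, -1.4], 0],
    [[-0.6, -0.2, -2.4], 0],
    [[-0.9, -0.25, -3.2], 0],
    [[-1.05, -0.3, -4.0], 0],
    [[-1.1, -0.3, -4.6], 0]
  ]
}}

```text
time: 1.65
position: [0.3666, -0.3854, 0.107]
tool_rot: [0.118, -0.697, 0.698, -0.117]
ft_force: [-3.9, -1.1, 4.9]
grip_width: 0.0006
```

Call:
{"fn": "arm_command", "kwargs": {
  "plan": [
    [[0, 0, -0.15], 0],
    [[0, 0, -0.15], 0],
    [[0, 0, -0.15], 0]
  ]
}}

```text
time: 1.95
position: [0.3667, -0.3852, 0.105]
tool_rot: [0.119, -0.696, 0.698, -0.117]
ft_force: [-5.5, -1.8, 9.3]
grip_width: 0.0002
```

Run:
```python
from h import *
o=get_obs(); print(o["position"],o["ft_force"])
c=camera("side")["pixels"][:,:,::-1]; 
cv2.imwrite("pics/l2.png",cv2.resize(c[60:210,230:400],None,fx=4,fy=4,interpolation=cv2.INTER_CUBIC))
```

```text
[ 0.36668829 -0.38521051  0.10497577] [-5.45900317 -1.75255171  9.32250735]
```

View pics/l2.png

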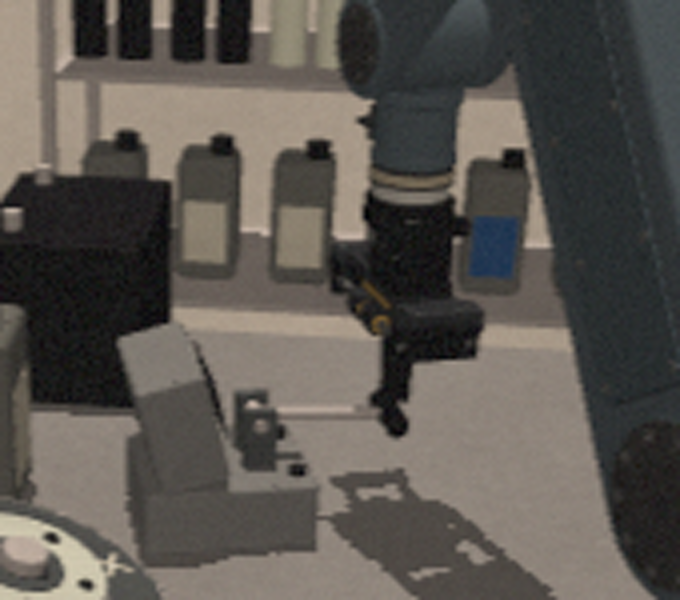

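Call:
{"fn": "arm_command", "kwargs": {
  "plan": [
    [[0.1, 0, -0.12], 0],
    [[0.1, 0, -0.12], 0],
    [[0.1, 0, -0.12], 0]
  ]
}}

```text
time: 2.3
position: [0.367, -0.3852, 0.1039]
tool_rot: [0.121, -0.697, 0.698, -0.116]
ft_force: [-16.0, -0.4, 23.8]
grip_width: 0.0006
```

Call:
{"fn": "arm_command", "kwargs": {
  "plan": [
    [[-0.1, 0, 0.6], 0],
    [[-0.1, 0, 1.8], 0],
    [[-0.1, 0, 3.2], 0],
    [[-0.1, 0, 4.6], 0],
    [[-0.1, 0, 6.0], 0]
  ]
}}

```text
time: 2.8
position: [0.3679, -0.3839, 0.2524]
tool_rot: [0.118, -0.697, 0.697, -0.118]
ft_force: [0.1, -0.5, -0.9]
grip_width: 0.0005
```

Run:
```python
from h import *
o=get_obs(); print(o["position"],o["ft_force"],o["q"])
c=camera("side")["pixels"][:,:,::-1]; 
cv2.imwrite("pics/l3.png",cv2.resize(c[60:210,230:400],None,fx=4,fy=4,interpolation=cv2.INTER_CUBIC))
```

```text
[ 0.36793702 -0.38390962  0.25239891] [ 0.14680079 -0.52455499 -0.88201143] [-1.01684057e+00  3.65419472e-01  1.63057138e+00 -1.64084345e-04
  1.14501801e+00  2.19992793e-01]
```

View pics/l3.png

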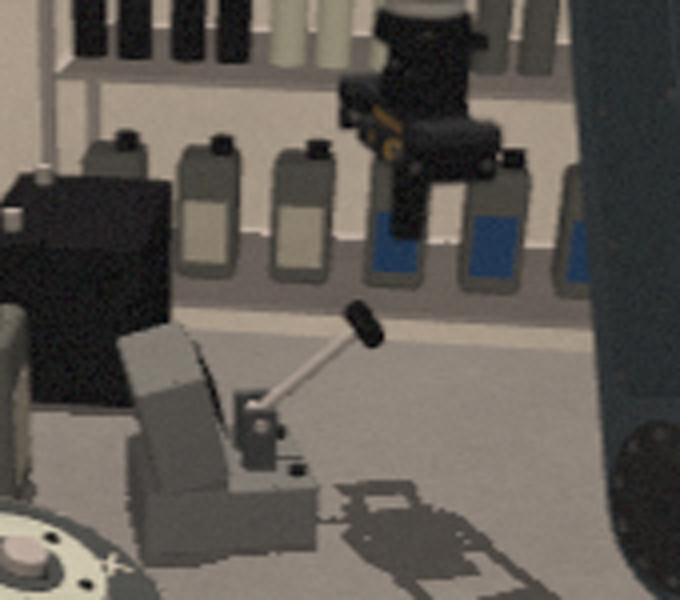

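Call:
{"fn": "arm_command", "kwargs": {
  "plan": [
    [[0.2, 1.6, 0], -0.2],
    [[0.4, 3.2, 0], -0.4],
    [[0.6, 4.8, 0], -0.5],
    [[0.8, 6.4, 0], -0.6],
    [[1.0, 8.0, 0], -0.7]
  ],
  "fingers": 0.1
}}

```text
time: 3.35
position: [0.3939, -0.1825, 0.2509]
tool_rot: [0.096, -0.7, 0.701, -0.096]
ft_force: [0.4, -0.6, -0.6]
grip_width: 0.0325
```

Call:
{"fn": "arm_command", "kwargs": {
  "plan": [
    [[0.2, 1.6, 0], -0.2],
    [[0.4, 3.2, 0], -0.4],
    [[0.6, 4.8, 0], -0.5],
    [[0.8, 6.4, 0], -0.6],
    [[1.0, 8.0, 0], -0.7]
  ]
}}

```text
time: 3.85
position: [0.4197, 0.0178, 0.251]
tool_rot: [0.074, -0.703, 0.703, -0.075]
ft_force: [0.4, -0.3, 0.4]
grip_width: 0.0476
```

Call:
{"fn": "arm_command", "kwargs": {
  "plan": [
    [[0.2, 1.6, 0], -0.2],
    [[0.4, 3.2, 0], -0.4],
    [[0.6, 4.8, 0], -0.5],
    [[0.8, 6.4, 0], -0.6],
    [[1.0, 8.0, 0], -0.7]
  ]
}}

```text
time: 4.35
position: [0.4452, 0.2181, 0.2509]
tool_rot: [0.053, -0.705, 0.705, -0.054]
ft_force: [1.2, -1.3, 0.1]
grip_width: 0.0477
```

Call:
{"fn": "arm_command", "kwargs": {
  "plan": [
    [[0.2, 1.6, 0], -0.2],
    [[0.4, 3.2, 0], -0.4],
    [[0.6, 4.8, 0], -0.5],
    [[0.8, 6.4, 0], -0.6],
    [[0.9, 7.3, 0], -0.7]
  ]
}}

```text
time: 4.85
position: [0.4683, 0.402, 0.2506]
tool_rot: [-0.032, 0.707, -0.706, 0.033]
ft_force: [0.6, -0.7, -0.9]
grip_width: 0.048
```

Run:
```python
from h import *
from scipy.spatial.transform import Rotation as R
o=get_obs(); print(o["position"],o["ft_force"],o["q"],o["grip_width"]); z=R.from_quat(o["tool_rot"]).as_matrix(); print(np.round(z,3),np.degrees(np.arctan2(z[1,2],z[0,2])))
cv2.imwrite("pics/p1s.png",camera("side")["pixels"][:,:,::-1]);cv2.imwrite("pics/p1t.png",camera("top")["pixels"][:,:,::-1])
```

```text
[0.46833678 0.40202985 0.25058307] [ 0.62155452 -0.67534113 -0.90021052] [5.28265698e-01 4.86850671e-01 1.42286203e+00 5.81657305e-04
 1.23006273e+00 2.00724303e+00] 0.04801905235396858
[[-0.996  0.001  0.091]
 [-0.091  0.001 -0.996]
 [-0.001 -1.    -0.001]] -84.75021622548202
```

View pics/p1s.png

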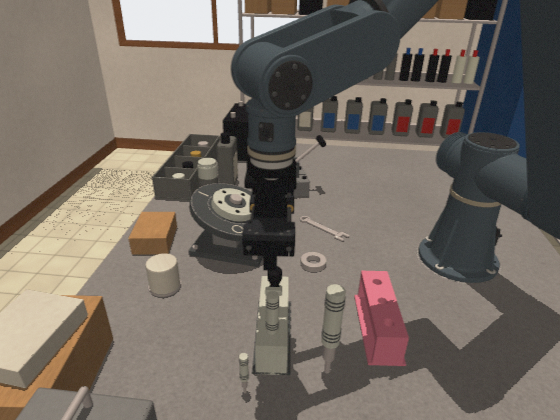

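Call:
{"fn": "arm_command", "kwargs": {
  "plan": [
    [[-0.17, -0.12, -1.2], 0],
    [[-0.17, -0.12, -2.4], 0],
    [[-0.17, -0.12, -3.4], 0],
    [[-0.17, -0.12, -4.2], 0],
    [[-0.17, -0.12, -4.8], 0]
  ]
}}

```text
time: 5.45
position: [0.4627, 0.3946, 0.1292]
tool_rot: [0.033, -0.706, 0.707, -0.031]
ft_force: [-0.4, 0.1, -0.5]
grip_width: 0.0476
```

Run:
```python
from h import *
o=get_obs(); print(o["position"],o["ft_force"])
c=camera("side")["pixels"][:,:,::-1];cv2.imwrite("pics/p2s.png",cv2.resize(c[210:400,200:360],None,fx=3,fy=3))
```

```text
[0.46266575 0.39458541 0.12915754] [-0.41335121  0.12490305 -0.49996749]
```

View pics/p2s.png

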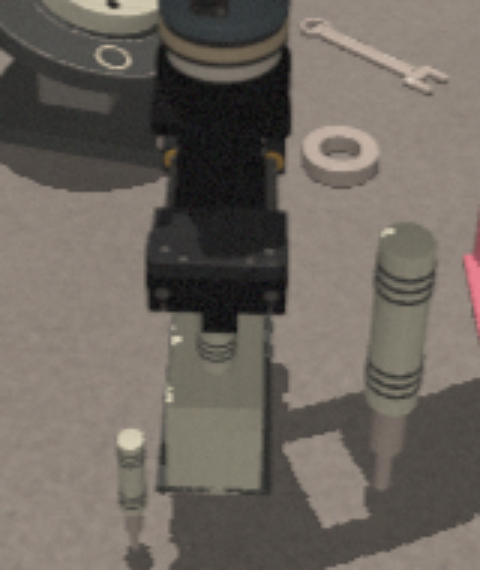

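Call:
{"fn": "arm_command", "kwargs": {
  "plan": [
    [[0.04, 0.15, 0], 0],
    [[0.04, 0.15, 0], 0]
  ]
}}

```text
time: 5.7
position: [0.4648, 0.4007, 0.1316]
tool_rot: [-0.032, 0.707, -0.706, 0.033]
ft_force: [-0.0, -0.8, 0.3]
grip_width: 0.0481
```

Call:
{"fn": "arm_command", "kwargs": {
  "plan": [
    [[0, 0, 0], 0],
    [[0, 0, 0], 0],
    [[0, 0, 0], 0],
    [[0, 0, 0], 0]
  ],
  "fingers": -1,
  "force": 8
}}

```text
time: 6.1
position: [0.4634, 0.4011, 0.1312]
tool_rot: [-0.032, 0.707, -0.706, 0.033]
ft_force: [-0.1, 2.9, -1.5]
grip_width: 0.0237
```

Call:
{"fn": "arm_command", "kwargs": {
  "plan": [
    [[0, 0, 0.4], 0],
    [[0, 0, 0.8], 0],
    [[0, 0, 1.2], 0],
    [[0, 0, 1.6], 0],
    [[0, 0, 1.6], 0]
  ]
}}

```text
time: 6.6
position: [0.4645, 0.4016, 0.1731]
tool_rot: [-0.031, 0.707, -0.706, 0.034]
ft_force: [0.4, -0.5, -1.0]
grip_width: 0.0237
```

Run:
```python
from h import *
o=get_obs(); print(o["position"],o["ft_force"],o["grip_width"])
c=camera("side")["pixels"][:,:,::-1];cv2.imwrite("pics/p3s.png",cv2.resize(c[190:380,200:360],None,fx=3,fy=3))
```

```text
[0.46449203 0.4016331  0.17305012] [ 0.37813909 -0.45208037 -1.00751398] 0.023661528469890888
```

View pics/p3s.png

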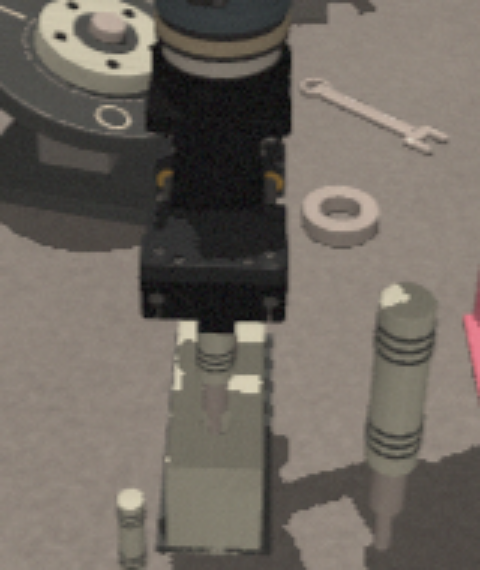

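Call:
{"fn": "arm_command", "kwargs": {
  "plan": [
    [[-0.25, -0.02, 0], 0],
    [[-0.5, -0.04, 0], 0],
    [[-0.75, -0.06, 0], 0],
    [[-1.0, -0.08, 0], 0],
    [[-1.0, -0.08, 0], 0]
  ],
  "force": 5
}}

```text
time: 7.15
position: [0.4368, 0.3987, 0.1705]
tool_rot: [0.034, -0.706, 0.707, -0.032]
ft_force: [-0.2, 0.2, -2.0]
grip_width: 0.0237
```

Run:
```python
from h import *
o=get_obs(); print(o["position"],o["ft_force"],o["grip_width"])
c=camera("side")["pixels"][:,:,::-1];cv2.imwrite("pics/p4s.png",cv2.resize(c[190:380,200:360],None,fx=3,fy=3))
```

```text
[0.43675014 0.39865869 0.17049626] [-0.22161704  0.19252854 -1.95366641] 0.02368309581946154
```

View pics/p4s.png

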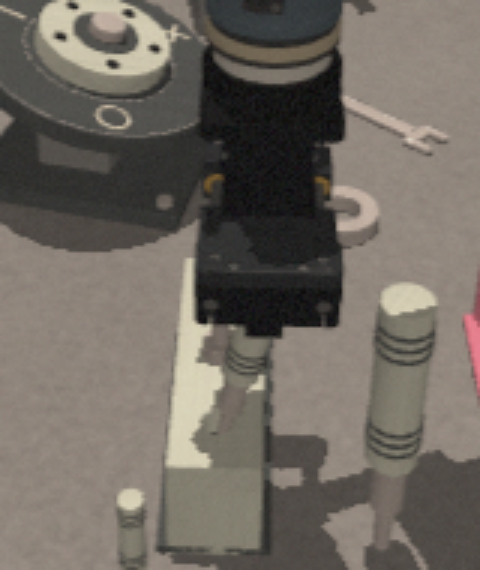

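Call:
{"fn": "arm_command", "kwargs": {
  "plan": [
    [[-0.2, -0.02, 0], 0],
    [[-0.4, -0.04, 0], 0],
    [[-0.55, -0.05, 0], 0],
    [[-0.55, -0.05, 0], 0]
  ]
}}

```text
time: 7.6
position: [0.4238, 0.3975, 0.1708]
tool_rot: [0.033, -0.706, 0.706, -0.033]
ft_force: [0.3, -0.3, -1.9]
grip_width: 0.0238
```

Call:
{"fn": "arm_command", "kwargs": {
  "plan": [
    [[0, 0, 0.5], 0],
    [[0, 0, 1.0], 0],
    [[0, 0, 1.5], 0],
    [[0, 0, 2.0], 0],
    [[0, 0, 2.5], 0]
  ],
  "force": 15
}}

```text
time: 8.1
position: [0.4248, 0.3977, 0.2349]
tool_rot: [-0.032, 0.707, -0.706, 0.033]
ft_force: [-0.1, 0.3, -1.1]
grip_width: 0.0235
```

Run:
```python
from h import *
o=get_obs(); print(o["position"],o["ft_force"],o["grip_width"])
c=camera("side")["pixels"][:,:,::-1];cv2.imwrite("pics/p5full.png",c);cv2.imwrite("pics/p5s.png",cv2.resize(c[210:360,220:340],None,fx=5,fy=5))
```

```text
[0.42479177 0.39772588 0.23494101] [-0.07849692  0.26870043 -1.08712612] 0.023514941719576736
```

View pics/p5s.png

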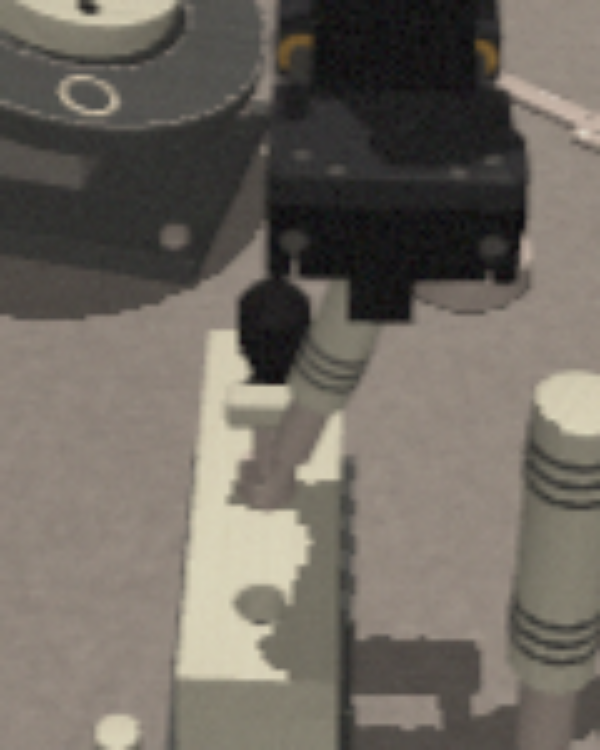

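Call:
{"fn": "arm_command", "kwargs": {
  "plan": [
    [[0, 0, 0.9], 0],
    [[0, 0, 1.8], 0],
    [[0, 0, 2.4], 0],
    [[0, 0, 2.4], 0]
  ]
}}

```text
time: 8.55
position: [0.4259, 0.3985, 0.2961]
tool_rot: [-0.031, 0.707, -0.705, 0.035]
ft_force: [-0.0, -0.1, -1.2]
grip_width: 0.0233
```

Call:
{"fn": "arm_command", "kwargs": {
  "plan": [
    [[0.6, -1.2, 0], -0.5],
    [[1.2, -2.4, 0], -1.0],
    [[1.8, -3.6, 0], -1.6],
    [[2.4, -4.8, 0], -2.1],
    [[2.9, -5.8, 0], -2.6]
  ]
}}

```text
time: 9.05
position: [0.497, 0.2509, 0.2922]
tool_rot: [-0.048, -0.705, 0.706, 0.049]
ft_force: [-0.8, -0.5, -1.9]
grip_width: 0.0237
```

Run:
```python
from h import *
from scipy.spatial.transform import Rotation as R
o=get_obs(); print(o["position"],o["ft_force"],o["grip_width"],R.from_quat(o["tool_rot"]).as_matrix().round(3))
c=camera("side")["pixels"][:,:,::-1];cv2.imwrite("pics/p6full.png",c);cv2.imwrite("pics/p6s.png",cv2.resize(c[170:320,190:310],None,fx=5,fy=5))
print(proj("side",o["position"]))
```

```text
[0.49704797 0.25088466 0.29217783] [-0.80643132 -0.53553106 -1.92736756] 0.023708589317124884 [[-0.991 -0.002 -0.136]
 [ 0.136 -0.001 -0.991]
 [ 0.002 -1.     0.001]]
[266.5865569  194.72679561]
```

View pics/p6full.png

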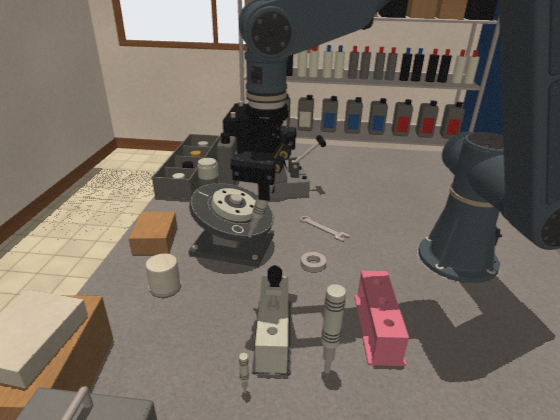

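View pics/p6s.png

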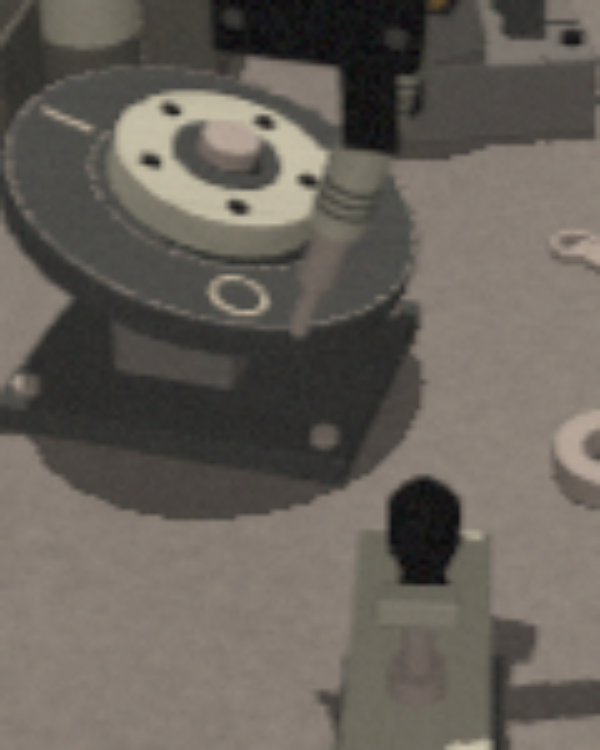

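Call:
{"fn": "arm_command", "kwargs": {
  "plan": [
    [[0, 0, 0], 0],
    [[0, 0, 0], 0]
  ]
}}

```text
time: 9.3
position: [0.4963, 0.2528, 0.2925]
tool_rot: [0.047, 0.706, -0.705, -0.048]
ft_force: [-0.6, 1.1, -2.7]
grip_width: 0.0233
```

```bash
cat >> h.py <<'E'
from scipy.spatial.transform import Rotation as Ro
def tip_from(o,p):
    M=Ro.from_quat(o["tool_rot"]).as_matrix(); P=o["position"]-M[:,1]*pinch_z
    K,R,t=C["side"]; d=R.T@np.linalg.solve(K,[p[0],p[1],1]); c=-R.T@t; j=M[:,2]
    X=c+d*((P-c)@j)/(d@j); a=P-X; L=np.linalg.norm(a); a/=L
    return X,a,L,P
E
python3 - <<'E'
from h import *
np.set_printoptions(precision=4,suppress=True)
o=get_obs(); c=camera("side")["pixels"][:,:,::-1];cv2.imwrite("pics/p7s.png",cv2.resize(c[190:250,220:280],None,fx=10,fy=10,interpolation=cv2.INTER_CUBIC))
print(o["position"])
E
```

```text
[0.4963 0.2528 0.2925]
```

View pics/p7s.png

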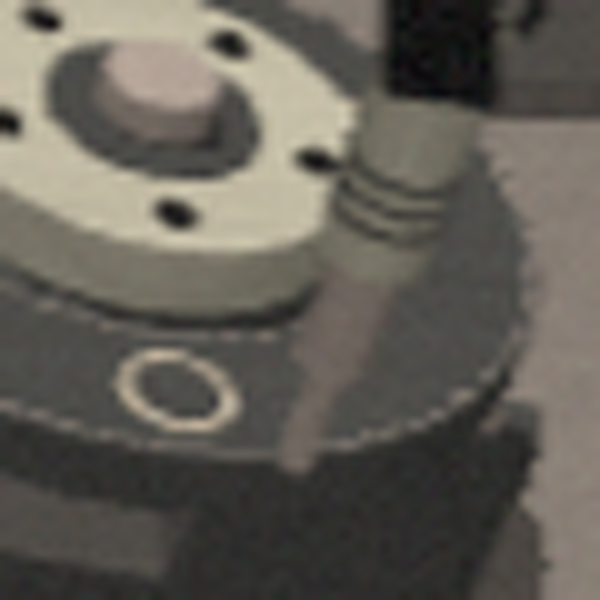

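Run:
```python
from h import *
np.set_printoptions(precision=4,suppress=True)
o=get_obs()
for p in((295,470),(300,465),(290,470)):
    X,a,L,P=tip_from(o,px(220,190,*p,k=10)); print(X,a,L,"tilt",np.arccos(a[2]),"az",np.degrees(np.arctan2(a[1],a[0])),"P",P)
n=np.array([-.298,.0424,.9536]); print("angle to n",np.degrees(np.arccos(a@n)))
```

```text
[0.5352 0.248  0.1865] [-0.2972  0.04    0.954 ] 0.1308668091009 tilt 0.3045172700066178 az 172.34170716176962 P [0.4963 0.2532 0.3114]
[0.534  0.2482 0.188 ] [-0.2924  0.0393  0.9555] 0.12910152216465082 tilt 0.29949418930584 az 172.3415913418291 P [0.4963 0.2532 0.3114]
[0.5363 0.2479 0.1863] [-0.3044  0.0409  0.9517] 0.13140062592927582 tilt 0.31219469410917594 az 172.3418772033046 P [0.4963 0.2532 0.3114]
angle to n 0.5503491719447838
```

Call:
{"fn": "arm_command", "kwargs": {
  "plan": [
    [[0.5, -1.4, -0.3], 0],
    [[1.0, -2.8, -0.6], 0],
    [[1.5, -4.2, -0.9], 0],
    [[1.9, -5.6, -1.2], 0],
    [[1.9, -5.6, -1.2], 0]
  ]
}}

```text
time: 9.85
position: [0.5452, 0.1099, 0.2621]
tool_rot: [-0.048, -0.705, 0.706, 0.049]
ft_force: [0.0, 0.1, -2.0]
grip_width: 0.0233
```

Call:
{"fn": "arm_command", "kwargs": {
  "plan": [
    [[0, 0, 0], 0],
    [[0, 0, 0], 0]
  ],
  "force": 20
}}

```text
time: 10.05
position: [0.5441, 0.1141, 0.2634]
tool_rot: [0.047, 0.706, -0.705, -0.047]
ft_force: [-1.3, 0.2, -1.6]
grip_width: 0.0237
```

Run:
```python
from h import *
np.set_printoptions(precision=4,suppress=True)
o=get_obs(); c=camera("side")["pixels"][:,:,::-1];cv2.imwrite("pics/p8s.png",cv2.resize(c[190:250,210:270],None,fx=10,fy=10,interpolation=cv2.INTER_CUBIC))
t=camera("top")["pixels"][:,:,::-1];cv2.imwrite("pics/p8t.png",t)
print(o["position"],o["ft_force"])
```

```text
[0.5441 0.1141 0.2634] [-1.3087  0.1719 -1.6329]
```

View pics/p8s.png

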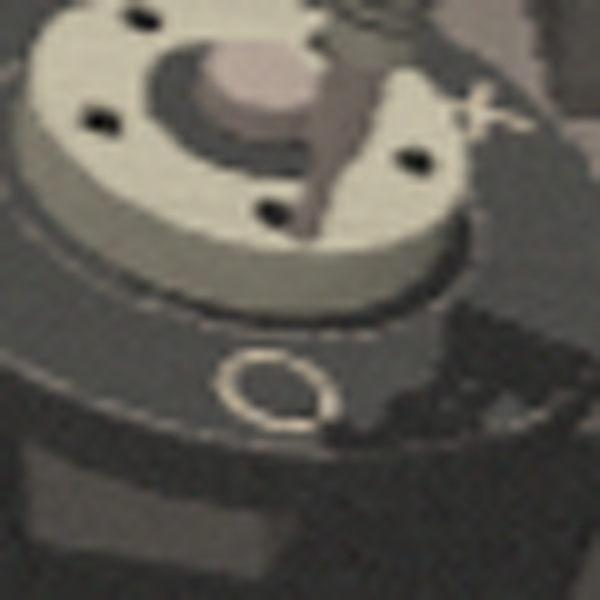

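View pics/p8t.png

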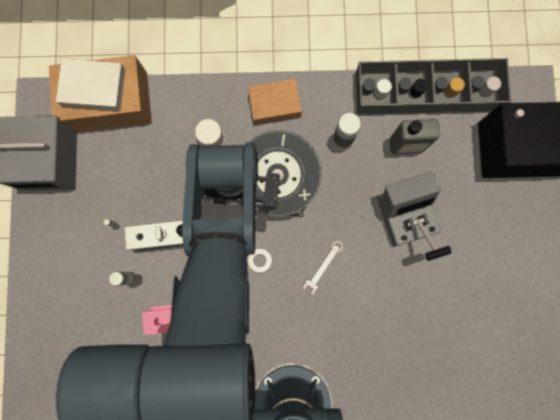

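Run:
```python
from h import *
np.set_printoptions(precision=4,suppress=True)
o=get_obs(); print(o["position"])
S=np.array([.5911,.1072,.1109]); n=np.array([-.298,.0424,.9536])
X,a,L,P=tip_from(o,px(210,190,313,237,k=10)); print(X,a,L,np.arccos(a[2]))
X2=P-n*.130; print("model tip",X2)
d=S-X2; print("shift units",d/.025, "to 10mm above",(d+n*.01)/.025)
ring=px(210,190,280,391,k=10); print(ring,proj("side",S))
```

```text
[0.5441 0.1142 0.2636]
[0.581  0.1093 0.1584] [-0.285   0.0375  0.9578] 0.12926539292563521 0.2916189013239705
model tip [0.5829 0.1087 0.1583]
shift units [ 0.3287 -0.0583 -1.8953] to 10mm above [ 0.2095 -0.0413 -1.5139]
[237.55 228.65] [237.6655 228.6683]
```

Call:
{"fn": "arm_command", "kwargs": {
  "plan": [
    [[0.1, 0, -0.4], 0],
    [[0.2, -0.05, -0.8], 0],
    [[0.24, -0.05, -1.2], 0],
    [[0.24, -0.05, -1.5], 0],
    [[0.24, -0.05, -1.5], 0]
  ]
}}

```text
time: 10.65
position: [0.5494, 0.1114, 0.2239]
tool_rot: [-0.046, -0.705, 0.706, 0.049]
ft_force: [-0.6, -0.1, -1.6]
grip_width: 0.0233
```

Call:
{"fn": "arm_command", "kwargs": {
  "plan": [
    [[0, 0, 0], 0],
    [[0, 0, 0], 0],
    [[0, 0, 0], 0]
  ]
}}

```text
time: 10.95
position: [0.5509, 0.1114, 0.2263]
tool_rot: [0.048, 0.706, -0.705, -0.047]
ft_force: [0.2, -0.0, -1.3]
grip_width: 0.0235
```

Run:
```python
from h import *
np.set_printoptions(precision=4,suppress=True)
o=get_obs(); c=camera("side")["pixels"][:,:,::-1];cv2.imwrite("pics/p9s.png",cv2.resize(c[190:250,210:270],None,fx=10,fy=10,interpolation=cv2.INTER_CUBIC))
print(o["position"],o["ft_force"])
```

```text
[0.5509 0.1114 0.2263] [ 0.1744 -0.0058 -1.3422]
```

View pics/p9s.png

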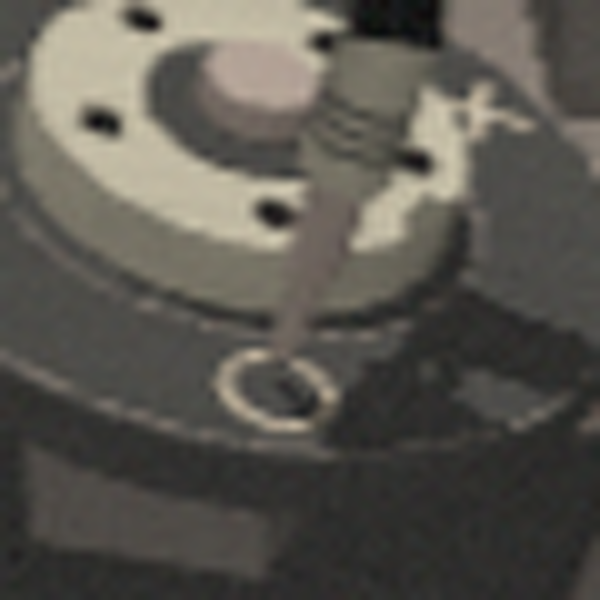

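Run:
```python
from h import *
np.set_printoptions(precision=4,suppress=True)
o=get_obs(); print(o["position"],o["ft_force"])
S=np.array([.5911,.1072,.1109]); n=np.array([-.298,.0424,.9536])
X,a,L,P=tip_from(o,px(210,190,285,355,k=10)); print(X,a,L,np.arccos(a[2]))
X2=P-n*.130; print("model tip",X2)
for x in(X,X2):
  d=S-x; print("height along n",-d@n,"lateral",d-(d@n)*n,"units", (d-n*.0065)/.025)
```

```text
[0.5509 0.1114 0.2263] [ 0.1435 -0.0358 -1.3565]
[0.59   0.1061 0.1212] [-0.3011  0.0406  0.9527] 0.12998721307009883 0.30867113827570325
model tip [0.5896 0.1059 0.121 ]
height along n 0.01007092203621934 lateral [-0.0019  0.0015 -0.0007] units [ 0.1227  0.0328 -0.6582]
height along n 0.010060202876751988 lateral [-0.0015  0.0018 -0.0005] units [ 0.1385  0.0422 -0.6532]
```

Call:
{"fn": "arm_command", "kwargs": {
  "plan": [
    [[0.03, 0.03, -0.15], 0],
    [[0.06, 0.04, -0.3], 0],
    [[0.08, 0.04, -0.4], 0],
    [[0.1, 0.04, -0.5], 0],
    [[0.1, 0.04, -0.5], 0]
  ]
}}

```text
time: 11.5
position: [0.5532, 0.1124, 0.2131]
tool_rot: [-0.047, -0.706, 0.706, 0.048]
ft_force: [1.2, 0.2, 0.2]
grip_width: 0.0233
```

Call:
{"fn": "arm_command", "kwargs": {
  "plan": [
    [[0.02, 0, -0.08], 0],
    [[0.03, 0, -0.15], 0],
    [[0.03, 0, -0.15], 0],
    [[0.03, 0, -0.15], 0],
    [[0.03, 0, -0.15], 0]
  ]
}}

```text
time: 12.0
position: [0.5539, 0.1124, 0.2097]
tool_rot: [-0.048, -0.705, 0.706, 0.047]
ft_force: [0.2, -0.2, 1.5]
grip_width: 0.0231
```

Run:
```python
from h import *
np.set_printoptions(precision=4,suppress=True)
o=get_obs(); c=camera("side")["pixels"][:,:,::-1];cv2.imwrite("pics/p10s.png",cv2.resize(c[190:250,210:270],None,fx=10,fy=10,interpolation=cv2.INTER_CUBIC))
print(o["position"],o["ft_force"],o["time"])
M=Ro.from_quat(o["tool_rot"]).as_matrix();P=o["position"]-M[:,1]*pinch_z
S=np.array([.5911,.1072,.1109]); n=np.array([-.298,.0424,.9536])
d=P-n*.130-S; print("sink",-d@n,"lat",d-(d@n)*n)
```

```text
[0.5539 0.1124 0.2097] [ 0.2367 -0.2055  1.5304] 12.0
sink 0.006625852000867759 lat [-0.0004 -0.0001 -0.0001]
```

View pics/p10s.png

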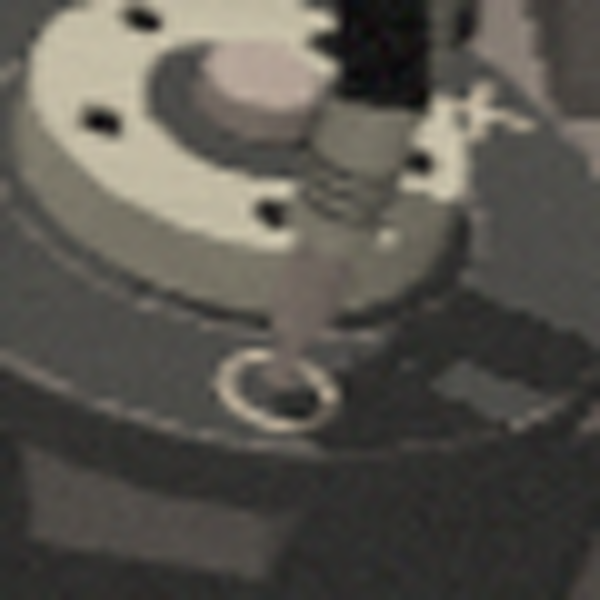

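The tip sits in the ring at (280,387), with ring centre (280,391). The contact force is about 2.9 N, so the plunger is about half-way in. I'll let it settle and run one last check.

Call:
{"fn": "arm_command", "kwargs": {
  "plan": [
    [[0, 0, 0], 0],
    [[0, 0, 0], 0],
    [[0, 0, 0], 0],
    [[0, 0, 0], 0],
    [[0, 0, 0], 0]
  ]
}}

```text
time: 12.55
position: [0.5539, 0.1124, 0.2095]
tool_rot: [-0.048, -0.706, 0.706, 0.047]
ft_force: [-0.6, -1.1, 1.7]
grip_width: 0.0236
```

Run:
```python
from h import *
np.set_printoptions(precision=4,suppress=True)
o=get_obs(); print(o["position"],o["ft_force"],o["grip_width"],abs(o["joint_velocities"]).max())
M=Ro.from_quat(o["tool_rot"]).as_matrix();P=o["position"]-M[:,1]*pinch_z
S=np.array([.5911,.1072,.1109]); n=np.array([-.298,.0424,.9536])
d=P-n*.130-S; print("sink",-d@n,"lat",d-(d@n)*n)
cv2.imwrite("pics/f_s.png",camera("side")["pixels"][:,:,::-1])
```

```text
[0.5539 0.1124 0.2095] [-0.5858 -1.081   1.6675] 0.023576466122758172 0.002278872712896768
sink 0.0067714651644745685 lat [-0.0005 -0.     -0.0002]
```

View pics/f_s.png

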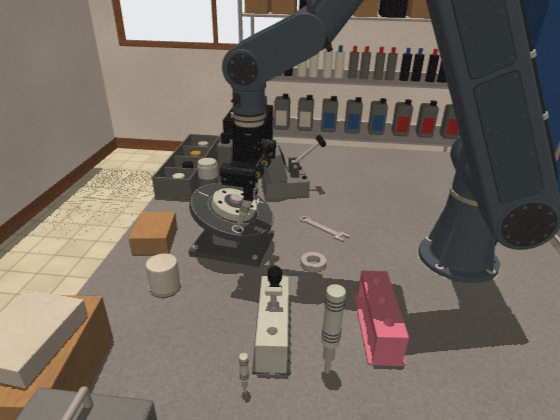

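The final view shows the lever up at (320,142), the rack and the other items where they started, and the probe tip in the ring at (238,228). I'm handing in.

```bash
python3 -c "
from rig import *
hand_in(); print(get_obs()['position'])"
```

```text
the job is handed in; nothing more can be done
the job is handed in; nothing more can be done
```

The job is handed in at about 12.6 s, with the probe held on the ring. I got no verdict back.

- **Lever:** I pressed it to its stop with the shut fingers; the push-back rose to about 24 N vertically, against about 6 N from the spring alone. I then let it up. It looked fully up in the picture right after and again in the last one.
- **Probe:** I gripped the middle-sized probe in the rack. The arm can't tilt its tool, so I lifted the probe part-way with its plunger still in the hole. I moved sideways so the hole's edge leaned it in a light grip, then tightened the grip and lifted it clear.
- **Angle and tip position:** The probe leaned 0.309 rad just before contact, against 0.306 rad measured for the disc's face, so it is within about 1° of square. At the end the tip worked out within about 1 mm of the ring's centre.
- **Pressing:** The plunger is sunk about 6.8 mm by calculation. The contact force is about 3 N, and the arm is still.
- **Disturbance:** In the final side view the disc, rack and bystanders looked to be where they started, judged by eye. I did not re-measure their positions.

The earlier tilt readings varied between 0.29 and 0.31 rad, well inside the 8° limit. No check failed.

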